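# Fill and label a collet bin

## Robot

A 6-joint arm with a two-finger parallel gripper is mounted at the origin on the work surface. World frame = base frame: x ahead of the robot, y to its left, z up, the work surface at z = 0. Lengths are in m, angles in rad, forces in N, time in s.
With the tool pointing down it reaches from about 0.35 to 0.725 m from the base axis. Payload 4.3 kg.
Tool frame: the origin (TCP) lies midway between the tips of the shut fingers; the grasp point (between the pads) lies 19 mm behind it; y points along the fingers, z is the direction in which the jaws open and shut, and the axes are right-handed (so a half turn about y gives the same grasp; the last joint's range is limited). The gripper opens to 85 mm and grips with 20 to 120 N. Pads are 22 mm wide; open, the fingers measure 114 mm over their backs; the gripper's body (76 mm by 85 mm) begins 54 mm behind the grasp point. The pads swing forward as they close: fully open they stand 13 mm farther back than shut.
Start: joints at [-1.343, 0.377, 0.081, 1.274, 0, 1.46], TCP at [0.191, -0.543, 0.231] pointing down, gripper open.
Joint ranges: [-2.72, 2.72], [-0.84, 1.66], [-1.02, 1.22], [-1.77, 2.12], [-1.37, 1.28], [-3.14, 3.14]. Speed limits (rad/s): [2.57, 2.57, 3.14, 3.14, 3.14, 3.14].

## Interface

Orientations are given as a 3x3 rotation matrix whose columns are the frame's x, y, z axes.
In Python, from plant import bot gives the robot as it stands. Calls block until the motion is done:
- bot.reach(position, orientation): joint-space move of the TCP to a pose.
- bot.line_to(position, attitude=None, velocity=0.15): straight line of the TCP; attitude=None keeps the orientation; velocity is the mean speed in m/s.
- bot.set_joints(angles): joint-space move.
- bot.grip(opening): finger opening in m; the grip force is fixed at half the most; returns when the fingers have stopped.
- bot.sleep(seconds).
- bot.inverse_kinematics(position, orientation): joint angles nearest the present ones, or None.
- bot.observe(): the state.
- bot.camera(name): name is "scene" or "top" or "wrist"; returns (picture, depth): 420x560x3 uint8, red, green, blue; 420x560 float32, m along the optical axis (not along the pixel's ray), 0 where there is no reading.
- bot.get_calibration(name): a dict with "fov_y" (degrees; the focal length in pixels is half the picture's height over the tangent of half this angle, whatever the lens; pixels are square), "cx", "cy" (the principal point, pixels), "world_from_camera" (4x4, takes a point from camera to world coordinates); the wrist camera has in their place "mount" (4x4, takes a point from camera to tool coordinates, whose origin is the TCP and whose axes are the tool frame's). Camera axes: x right, y down, z forward; pixel columns grow to the right and rows downward; lengths in m; the calibration is good to about 2 mm. A picture is of the moment at which its call begins: read the wrist's pose just before it. get_calibration takes no time and is no camera call.
A pose or a line that the arm cannot do raises bot.MotionError and nothing moves.
- bot.job_done(): hands the job in, once; it reports no verdict.
The state is a dict: "t": time; "joint_positions": joint angles; "qvel": joint speeds; "joint_torque": joint torques, N m; "eef_pos": TCP position; "orientation": TCP orientation; "ft_force": force on the tool from outside, world axes, zero at the start; "moment": the same for the moment, N m; "width": finger opening in m.
Only numpy, scipy, OpenCV 4.12 (cv2) and the standard library are available. Lean on these libraries where they do the work, as an engineer would, in place of code of your own. Each camera call takes 0.05 s, during which the arm holds its last target.

## Task

Lift the bar handle of the hinged tip tray so that all four collets slide off it into the bin, without touching the collets, and let the tray back down level. Then take the wide label holder out of the wooden rack, push it down behind the lip on the bin's near face, all the way home against the spring, and finish while still gripping it and holding it pressed home. Leave everything else where it is.

Things in the scene. Friction and masses are not known exactly. Their poses are not given: they have to be found in the camera images.
- station: The filling station, fixed to the table: a grey open bin 150 mm (x) by 170 mm (y) with its rim 96 mm above the table, walls 5 mm, and a steel tip tray on posts at its -y side, all on one 6 mm base plate. Origin: on the table surface under the middle of the bin; x points away from the label pocket (the pocket is on the bin's -x face, towards the robot), y from the tray towards the bin, z up. It turns by up to 0.2 rad about z.
- tray (a joint): Tilt of the tip tray in rad: 0 = level, resting (its start), grows as the bar handle is lifted, at most 1.2. Tray 110 mm wide, 160 mm long, its floor's top 2 mm above the hinge line, walls 26 mm on three sides, open at the spout over the bin. It is 0.35 kg, needs about 2 to 4 N at the bar, and falls back level when lowered or let go. Collets may not slide before about 0.7 rad.
- tray_bar (a point): Middle of the tray's bar handle: a round bar 12 mm in diameter, 80 mm long, along the station's x axis, carried near its ends by two arms 64 mm apart, with 39 mm free between bar and tray end wall and nothing on the outer side; 137 mm above the table when level. It can be pinched from above, and turns between the fingers as the tray tilts.
- tray_hinge (a point): Middle of the tray's hinge line, which runs along the station's x axis, 125 mm above the table. With the tray level the bar is 178 mm from it towards the station's -y and 12 mm higher; lifting the bar carries it up and over towards +y along a circle about this line.
- pocket (a point): Middle of the mouth of the label pocket, level with the top of the straight part of the lip, 92 mm above the table. The pocket is a gap 10 mm wide (along the station's x) between the bin's face and an aluminium lip, 88 mm long (along y) between two end cheeks whose tops are at the same height, open upward. The lip's top edge flares outward (to -x) up to 99 mm above the table; the bin's rim on the other side is 96 mm high. Inside, a sprung seat bar lies 16 mm below this point.
- seat (a joint): How far the sprung seat bar in the pocket is pushed down, in m: 0 = up (start), 0.008 = at its stop (24 mm below point pocket), fully home. The spring takes 4 N to start and 9 N at the stop, and pushes the label holder back up if it is let go.
- label_grip (a point): Centre of the grip rib of the WIDE label holder, the one to use: a white plastic plate 80 mm wide (own y), 6 mm thick (own x), 76 mm tall, 40 to 70 g, the same on both faces, with a rib 12 mm thick, 44 mm wide, 24 mm high along its top edge. This point is 64 mm above the foot edge and 12 mm below the top. At the start it stands upright in one of the two slots of the wooden rack, foot 6 mm above the table, slot 16 mm deep and 9 mm wide.
- label_foot (a point): Middle of the lower edge of the wide label holder, 64 mm below its grip point; same axes.
- narrow_grip (a point): Centre of the grip rib of the narrow label holder (48 mm wide, otherwise alike, rib 34 mm wide), in the rack's other slot, 64 mm away, parallel to the wide one. Not to be used or moved.
- rack: The wooden rack, fixed: a block 110 mm (x) by 104 mm (y) by 22 mm high with two slots along its y axis, 64 mm apart. Origin: middle of its underside. It stands left or right of the station, its place swapped with that of the black tote.
- collet0_c (a point): Centre of a steel collet, one of four alike: a tapered round piece 29 mm in diameter, 28 mm tall, 50 to 100 g, standing in the tray at the start.
- collet1_c (a point): Centre of another steel collet, one of four alike: a tapered round piece 29 mm in diameter, 28 mm tall, 50 to 100 g, standing in the tray at the start.
- collet2_c (a point): Centre of another steel collet, one of four alike: a tapered round piece 29 mm in diameter, 28 mm tall, 50 to 100 g, standing in the tray at the start.
- collet3_c (a point): Centre of another steel collet, one of four alike: a tapered round piece 29 mm in diameter, 28 mm tall, 50 to 100 g, standing in the tray at the start.
- tote: A loose black divided tote with tool blanks in it, 110 by 100 mm, up to 70 mm high; origin: middle of its underside. Leave it alone.
- reamer0: A loose reamer lying on the table, 100 mm long, 14 mm thick, origin under its middle. Leave it alone.
- reamer1: A loose reamer lying on the table, 120 mm long, 16 mm thick, origin under its middle. Leave it alone.
- jar: A jar 60 mm in diameter, 80 mm high, beyond the tray; origin under its middle. Leave it alone.
- oil: A bottle 48 mm in diameter, 120 mm high, to the right of the tray; origin under its middle. Leave it alone.
- brush: A hand brush about 200 mm long lying on the table left of and beyond the bin, origin under its middle. Leave it alone.
Mind the look-alikes: they are no part of the job. What is shaped like the part that bears label_grip but green or red is not meant.

How it is judged:
By the outcome, as a careful person would: the job done as asked, in the order asked, and still so for the second after the job is handed in, while the arm keeps its last pose, push and grip.
It also fails if it takes over 61 s, if anything falls off the work surface, if the arm or the gripper's body presses on something with over 40 N, if the wrist force passes 120 N, or if a joint passes its speed limit or range.

## Working session

There is one attempt and no reset: what is moved stays moved. The work goes in short steps, each a Python script; the robot and the scene stay as the last script left them, time stands still between calls to the robot, and variables do not carry over. Pictures are saved under pics/ and viewed, and the job is handed in when it is done.

```bash
ls; mkdir -p pics
python3 - <<'E'
from plant import bot
import cv2,numpy as np
s=bot.observe();print(s)
for n in("scene","top","wrist"):
    p,d=bot.camera(n);cv2.imwrite(f"pics/{n}0.png",p[:,:,::-1]);np.save(f"pics/{n}0d.npy",d);np.save(f"pics/{n}0p.npy",p)
    print(n,bot.get_calibration(n))
print(bot.observe()["t"])
E
```

```text
pics
{'t': 0.0, 'joint_positions': array([-1.34330673e+00,  3.78099520e-01,  7.96160738e-02,  1.27438074e+00,
       -3.13664782e-05,  1.46051392e+00]), 'qvel': array([ 0.00198781,  0.0019819 ,  0.00214123, -0.00059119, -0.00163773,
        0.00071876]), 'joint_torque': array([ 8.33252648e-05, -4.63602233e+01,  2.69877219e+01,  2.06259149e-02,
       -1.39383806e-04, -5.80372273e-06]), 'eef_pos': array([ 0.19040423, -0.5418657 ,  0.23033625]), 'orientation': array([[-9.43495370e-01, -4.96928579e-04,  3.31385334e-01],
       [-3.31385648e-01,  2.00751124e-03, -9.43493255e-01],
       [-1.96411019e-04, -9.99997861e-01, -2.05875256e-03]]), 'ft_force': array([ 0.03864222, -0.27417644,  0.09589075]), 'moment': array([-0.00317464,  0.01747695,  0.00949149]), 'width': 0.0855262433281205}
scene {'fov_y': 45.80082698333392, 'cx': 284.2654181473216, 'cy': 207.2809623714885, 'world_from_camera': array([[-0.60533393,  0.5441401 , -0.58093234,  1.27818685],
       [ 0.7958119 ,  0.39911293, -0.45540344,  0.52628969],
       [-0.01594566, -0.73798402, -0.67462977,  0.98045347],
       [ 0.        ,  0.        ,  0.        ,  1.        ]])}
top {'fov_y': 52.37415731905001, 'cx': 282.5659536269591, 'cy': 209.88692038392387, 'world_from_camera': array([[ 0.00939612, -0.99440628,  0.10520391,  0.38278926],
       [-0.99971342, -0.01165829, -0.02090838, -0.04800166],
       [ 0.02201792, -0.1049773 , -0.99423085,  1.15777834],
       [ 0.        ,  0.        ,  0.        ,  1.        ]])}
wrist {'fov_y': 58.38037927728227, 'cx': 280.4603110998457, 'cy': 209.56675841065396, 'mount': array([[ 3.48818880e-04,  9.63862701e-01,  2.66399270e-01,
        -6.74924832e-02],
       [-4.39184460e-05, -2.66399271e-01,  9.63862763e-01,
        -1.43139295e-01],
       [ 9.99999938e-01, -3.47913372e-04, -5.05937435e-05,
         6.02554622e-04],
       [ 0.00000000e+00,  0.00000000e+00,  0.00000000e+00,
         1.00000000e+00]])}
0.15
```

View pics/scene0.png

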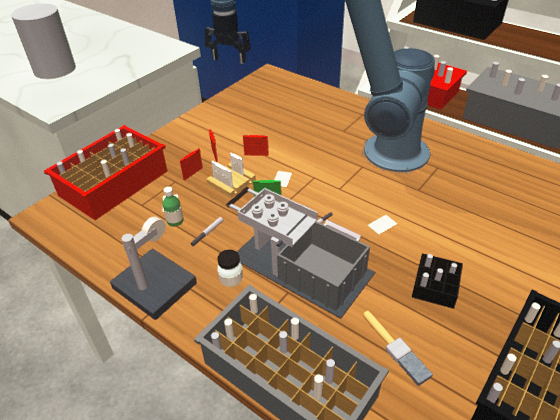

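View pics/top0.png

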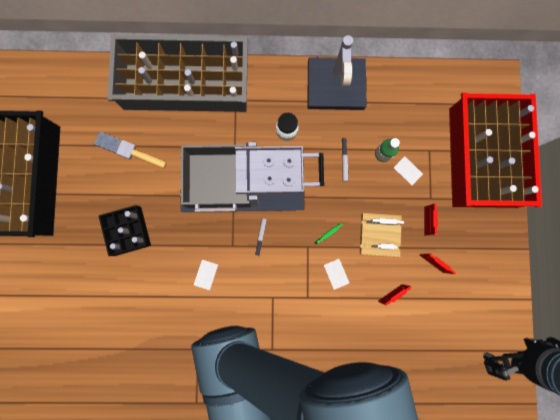

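View pics/wrist0.png

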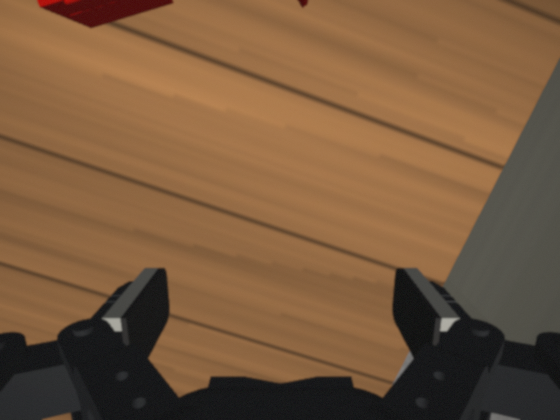

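The top view shows the station at about (182–325, 145–210) and the rack at (382, 234) with two white plates. I'll zoom in there and compute world points.

```bash
cat > h.py <<'E'
import numpy as np,cv2
from plant import bot
def cloud(n,d,T=None):
    c=bot.get_calibration(n);h,w=d.shape
    f=h/2/np.tan(np.radians(c["fov_y"])/2)
    v,u=np.mgrid[:h,:w]
    P=np.stack([(u-c["cx"])/f*d,(v-c["cy"])/f*d,d],-1)
    M=c["world_from_camera"] if T is None else T@c["mount"]
    return P@M[:3,:3].T+M[:3,3]
def toolT(s):
    T=np.eye(4);T[:3,:3]=s["orientation"];T[:3,3]=s["eef_pos"];return T
def snap(tag,names=("scene","top","wrist")):
    for n in names:
        s=bot.observe();p,d=bot.camera(n)
        cv2.imwrite(f"pics/{n}{tag}.png",p[:,:,::-1]);np.savez(f"pics/{n}{tag}.npz",p=p,d=d,T=toolT(s))
def load(n,tag):
    z=np.load(f"pics/{n}{tag}.npz");return z["p"],z["d"],cloud(n,z["d"],z["T"] if n=="wrist" else None)
E
python3 - <<'E'
from h import *
for n,(a,b,c,e) in dict(top=(130,270,170,450),scene=(120,310,160,400)).items():
    p=np.load(f"pics/{n}0p.npy");d=np.load(f"pics/{n}0d.npy");P=cloud(n,d)
    k=int(min(800/(e-c),600/(b-a)))
    cv2.imwrite(f"pics/{n}0z.png",cv2.resize(p[a:b,c:e,::-1],None,fx=k,fy=k,interpolation=cv2.INTER_CUBIC))
    z=P[...,2]
    m=(abs(z)<.015)&(P[...,0]>.3)&(P[...,0]<.8)
    print(n,k,"zero depth",np.mean(d==0),"table z",np.median(z[m]))
E
```

```text
top 2 zero depth 0.003983843537414966 table z 0.0010952522554905642
scene 3 zero depth 0.004013605442176871 table z 0.0004409602137320223
```

View pics/top0z.png

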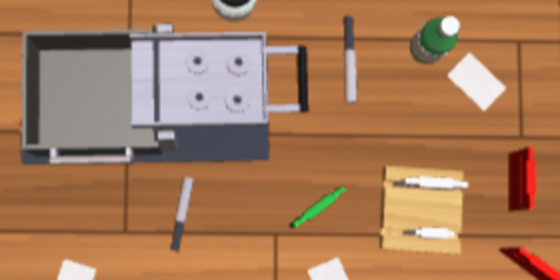

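View pics/scene0z.png

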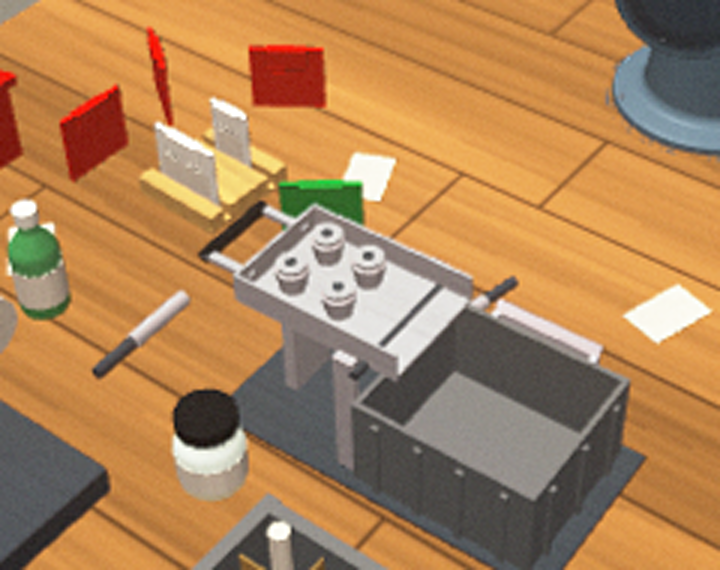

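The zooms show the bar at top pixel (321, 169) and the wide holder in the far (+x) slot at about (385, 221). The narrow holder is at (386, 246). I'll measure them all from depth next.

Run:
```python
from h import *
C={}
for n in("top","scene"):
    p=np.load(f"pics/{n}0p.npy").astype(int);d=np.load(f"pics/{n}0d.npy");P=cloud(n,d)
    x,y,z=P[...,0],P[...,1],P[...,2];mx=p.max(-1);mn=p.min(-1)
    ok=d>0
    def rep(name,m):
        m=m&ok;Q=P[m]
        if len(Q)<5:print(n,name,len(Q));return
        c=Q.mean(0);xy=Q[:,:2].astype(np.float32)
        r=cv2.minAreaRect(xy)
        w,V=np.linalg.eigh(np.cov(xy.T));a=np.degrees(np.arctan2(V[1,1],V[0,1]))
        print(n,name,len(Q),"mean",c.round(4),"z95",np.percentile(Q[:,2],[5,95]).round(4),"rect c",np.round(r[0],4),np.round(r[1],4),round(r[2],2),"pca ang",round(a,2))
    box=lambda a,b,c,e:(x>a)&(x<b)&(y>c)&(y<e)
    B=box(.35,.75,-.35,.25)
    rep("bar",B&(mx<60)&(z>.125)&(z<.15)&(y<-.08)&(y>-.2))
    S=box(.4,.65,-.12,.2)
    rep("binrim",S&(z>.09)&(z<.1)&(y>0))
    rep("traywall",S&(z>.142)&(z<.165)&(y<.03)&(mn>60))
    rep("base",S&(z>.002)&(z<.012)&(mx<90))
    white=(mn>150)&(mx-mn<40)
    R=box(.35,.65,-.35,-.15)
    rep("wide",R&(z>.05)&(z<.1)&white&(x>.45))
    rep("wide top",R&(z>.072)&(z<.1)&white&(x>.45))
    rep("narrow",R&(z>.05)&(z<.1)&white&(x<.45))
    rep("narrow top",R&(z>.072)&(z<.1)&white&(x<.45))
    rep("rack",R&(z>.018)&(z<.026)&(p[...,0]-p[...,2]>40))
    rep("all coll",S&(z>.147)&(z<.165)&(y<-.0)&(y>-.1))
    if n=="top":
        for (u,v) in [(385,221),(386,246),(321,169),(215,178),(268,161),(302,151),(305,207)]: print(u,v,P[v,u].round(4))
```

```text
top bar 118 mean [ 0.5905 -0.1612  0.1433] z95 [0.1404 0.1459] rect c [ 0.5901 -0.1612] [0.0759 0.0092] 3.08 pca ang -177.42
top binrim 390 mean [0.5355 0.1268 0.096 ] z95 [0.0913 0.0994] rect c [0.5378 0.1278] [0.2291 0.1153] 53.78 pca ang 55.15
top traywall 765 mean [ 0.5886 -0.0589  0.153 ] z95 [0.1452 0.1582] rect c [ 0.5889 -0.0445] [0.1113 0.1479] 1.38 pca ang -150.79
top base 904 mean [ 0.5236 -0.0352  0.007 ] z95 [0.0036 0.0105] rect c [0.4957 0.0431] [0.3155 0.1692] 79.59 pca ang 95.64
top wide 87 mean [ 0.4722 -0.3278  0.0805] z95 [0.0701 0.0854] rect c [ 0.4731 -0.3248] [0.0493 0.011 ] 85.45 pca ang 85.68
top wide top 80 mean [ 0.4726 -0.3279  0.0816] z95 [0.0762 0.0854] rect c [ 0.4732 -0.3248] [0.0493 0.0106] 85.45 pca ang 85.84
top narrow 67 mean [ 0.4084 -0.3319  0.0814] z95 [0.0775 0.0854] rect c [ 0.408  -0.3306] [0.0102 0.037 ] 0.36 pca ang 87.0
top narrow top 64 mean [ 0.4086 -0.332   0.0822] z95 [0.0783 0.0854] rect c [ 0.408  -0.3306] [0.0102 0.037 ] 0.36 pca ang 86.72
top rack 747 mean [ 0.4403 -0.3153  0.0226] z95 [0.0191 0.0255] rect c [ 0.4421 -0.3172] [0.068
[... 973 characters left out ...]
[ 0.4734 -0.3243] [0.0507 0.0144] 86.47 pca ang 87.19
scene wide top 54 mean [ 0.4745 -0.3263  0.0795] z95 [0.0731 0.0841] rect c [ 0.4732 -0.3243] [0.0504 0.0142] 87.44 pca ang 85.26
scene narrow 76 mean [ 0.412  -0.3312  0.073 ] z95 [0.0555 0.0845] rect c [ 0.4106 -0.3298] [0.0398 0.0138] 85.15 pca ang 88.02
scene narrow top 44 mean [ 0.4115 -0.3314  0.0803] z95 [0.0738 0.0852] rect c [ 0.4103 -0.331 ] [0.0342 0.0129] 80.14 pca ang 87.01
scene rack 344 mean [ 0.4432 -0.3112  0.0219] z95 [0.0186 0.0249] rect c [ 0.443 -0.255] [0.1914 0.1152] 87.22 pca ang 172.39
scene all coll 505 mean [ 0.5885 -0.0558  0.1524] z95 [0.1474 0.157 ] rect c [ 0.5885 -0.0502] [0.0993 0.1153] 89.88 pca ang 178.1
```

```bash
cat >> h.py <<'E'
def down(psi,half=False):
    # tool down, jaws opening along direction -(station y) for yaw psi ; half -> half turn about tool y
    s,c=np.sin(psi),np.cos(psi)
    R=np.array([[-c,0,s],[-s,0,-c],[0,-1,0]],float)
    return R@np.diag([-1,1,-1]) if half else R
E
python3 - <<'E'
from h import *
# yaw from tray side walls / bar ends and bin walls, top view
p=np.load("pics/top0p.npy").astype(int);d=np.load("pics/top0d.npy");P=cloud("top",d);x,y,z=[P[...,i] for i in range(3)]
m=(z>.14)&(z<.17)&(y<.03)&(y>-.12)&(x>.5)&(x<.67)&(p.min(-1)>60)
for side in(0,1):
    ys=[];xs=[]
    for yy in np.arange(-.105,.035,.003):
        k=m&(abs(y-yy)<.0015)
        if k.sum()>3: xs.append(np.max(x[k]) if side else np.min(x[k]));ys.append(yy)
    f=np.polyfit(ys,xs,1);r=np.array(xs)-np.polyval(f,ys);g=abs(r)<.004;f=np.polyfit(np.array(ys)[g],np.array(xs)[g],1)
    print("side",side,"yaw",-np.arctan(f[0]),f[1],np.std(r))
psi=0.033
B=np.array([.5912,-.1616,.137])
ys=np.array([-np.sin(psi),np.cos(psi),0]);H=B+.178*ys;H[2]=.125
for half in(False,True):
    q=[]
    for th in np.linspace(0,1.2,7):
        a=th+np.arctan2(12,178);pt=H-ys*.1784*np.cos(a)+np.array([0,0,.1784*np.sin(a)-.013])
        q.append(bot.inverse_kinematics(pt,down(psi,half)))
    print(half,[None if i is None else i.round(2) for i in q])
for half in(0,1):
  for c in([.472,-.327,.051],[.472,-.327,.2],[.49,.1,.113],[.49,.1,.25]):
    i=bot.inverse_kinematics(np.array(c),down(np.pi/2-.05,half));print(half,c,None if i is None else i.round(2))
E
```

```text
side 0 yaw 0.028321453288991844 0.5328489885560143 0.002393868494384867
side 1 yaw 0.0341734268335879 0.6417351221817156 0.0022359011589489237
False [array([-0.37,  0.5 , -0.01,  1.06,  0.  ,  2.74]), array([-0.36,  0.48,  0.05,  1.14,  0.  ,  2.75]), array([-0.34,  0.46,  0.1 ,  1.21,  0.  ,  2.77]), array([-0.31,  0.44,  0.15,  1.28,  0.  ,  2.8 ]), array([-0.27,  0.42,  0.19,  1.34,  0.  ,  2.84]), array([-0.23,  0.41,  0.22,  1.39,  0.  ,  2.88]), array([-0.17,  0.4 ,  0.25,  1.42,  0.  ,  2.94])]
True [array([-0.37,  0.5 , -0.01,  1.06,  0.  , -0.4 ]), array([-0.36,  0.48,  0.05,  1.14,  0.  , -0.39]), array([-0.34,  0.46,  0.1 ,  1.21,  0.  , -0.37]), array([-0.31,  0.44,  0.15,  1.28,  0.  , -0.34]), array([-0.27,  0.42,  0.19,  1.34,  0.  , -0.31]), array([-0.23,  0.41,  0.22,  1.39,  0.  , -0.26]), array([-0.17,  0.4 ,  0.25,  1.42,  0.  , -0.2 ])]
0 [0.472, -0.327, 0.051] [-0.72  0.49 -0.23  0.85  0.    0.9 ]
0 [0.472, -0.327, 0.2] [-0.72  0.39  0.01  1.2   0.    0.9 ]
0 [0.49, 0.1, 0.113] [ 0.07  0.3  -0.35  0.92  0.    1.7 ]
0 [0.49, 0.1, 0.25] [ 0.07  0.22 -0.09  1.26  0.    1.7 ]
1 [0.472, -0.327, 0.051] [-0.72  0.49 -0.23  0.85  0.   -2.24]
1 [0.472, -0.327, 0.2] [-0.72  0.39  0.01  1.2   0.   -2.24]
1 [0.49, 0.1, 0.113] [ 0.07  0.3  -0.35  0.92  0.   -1.45]
1 [0.49, 0.1, 0.25] [ 0.07  0.22 -0.09  1.26  0.   -1.45]
```

Run:
```python
from h import *
psi=.032
bot.reach(np.array([.5912,-.1616,.124+.10]),down(psi,True))
bot.grip(.040)
s=bot.observe();print(s["t"],s["eef_pos"].round(4),s["width"])
snap("1",("wrist","scene"))
p,d,P=load("wrist","1");x,y,z=[P[...,i] for i in range(3)]
m=(p.max(-1)<70)&(z>.125)&(z<.15)&(y<-.13)&(y>-.2)&(x>.5)&(x<.7)
Q=P[m];print(len(Q),Q.mean(0),np.percentile(Q[:,2],95),cv2.minAreaRect(Q[:,:2].astype(np.float32)))
```

```text
2.65 [ 0.5912 -0.1617  0.224 ] 0.040062216971547056
2040 [ 0.5897997  -0.16412041  0.14253567] 0.14413960431468775 ((0.5921425819396973, -0.1640077531337738), (0.07947155088186264, 0.010552512481808662), 1.985578179359436)
```

View pics/wrist1.png

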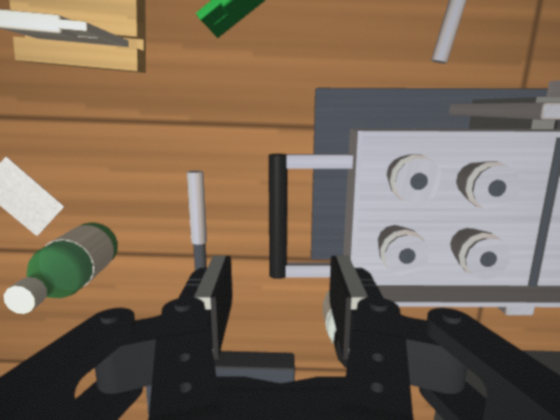

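The wrist view shows the bar centred between the fingers at about (278, 215), clear of the tray wall. All three views agree on the bar to within 3 mm, so I'll go down and pinch it.

```bash
cat >> h.py <<'E'
PSI=.034
YS=np.array([-np.sin(PSI),np.cos(PSI),0]);XS=np.array([np.cos(PSI),np.sin(PSI),0])
E
python3 - <<'E'
from h import *
B=np.array([.592,-.163,.124])
bot.line_to(B,down(PSI,True),velocity=.08)
s=bot.observe();print(s["t"],s["eef_pos"],s["ft_force"].round(2))
bot.grip(.0)
s=bot.observe();print(s["t"],s["eef_pos"],s["ft_force"].round(2),s["moment"].round(3),s["width"])
snap("2",("wrist","scene"))
E
```

```text
4.15 [ 0.59249702 -0.16318388  0.12468892] [-0.21  0.21  0.19]
4.5333 [ 0.592336   -0.1634606   0.12462649] [-1.45 -0.92  2.91] [-0.226  0.064 -0.038] 0.00956999414036703
```

View pics/wrist2.png

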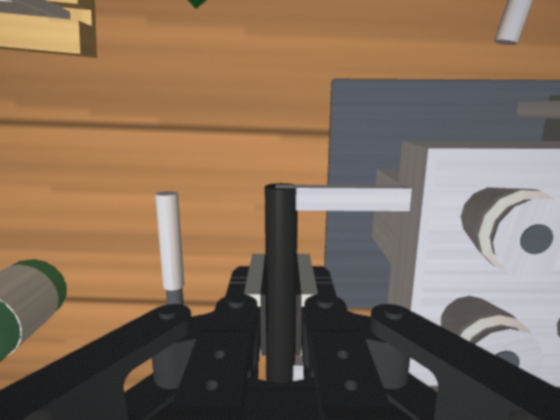

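The bar is held between both fingertips with small side forces, so I'll start the arc lift.

```bash
cat >> h.py <<'E'
B0=np.array([.592,-.163,.124]);A0=np.arctan2(.012,.178);RR=np.hypot(.012,.178)
def barpos(th):
    a=A0+th
    return B0+YS*RR*(np.cos(A0)-np.cos(a))+np.array([0,0,RR*(np.sin(a)-np.sin(A0))])
def arc(a,b,n,v):
    for th in np.linspace(a,b,n+1)[1:]:
        bot.line_to(barpos(th),velocity=v);s=bot.observe()
        print(round(th,2),round(s["t"],2),(s["eef_pos"]-barpos(th)).round(4),s["ft_force"].round(1),round(s["width"],4))
E
python3 - <<'E'
from h import *
arc(0,.3,2,.06)
snap("3",("scene",))
E
```

```text
0.15 5.22 [ 0.0003 -0.0008 -0.0003] [ 2.4 -4.4 -3. ] 0.0096
0.3 5.82 [ 0.0004 -0.0013 -0.0001] [ 1.3 -6.8 -1.6] 0.0094
```

View pics/scene3.png

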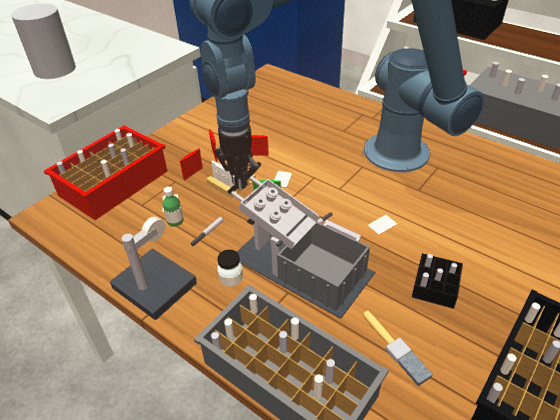

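The tray is tilting with the bar still held and the collets in place. Side force is modest, so I'll continue.

Run:
```python
from h import *
arc(.3,.9,4,.06)
bot.sleep(.3)
snap("4",("scene","wrist"))
s=bot.observe();print(s["t"],s["ft_force"].round(1))
p=cv2.imread("pics/scene4.png");cv2.imwrite("pics/scene4z.png",cv2.resize(p[130:320,160:400],None,fx=3,fy=3,interpolation=cv2.INTER_CUBIC))
```

```text
0.45 6.46 [ 0.0005 -0.0019  0.0003] [ 0.9 -7.4  0.1] 0.0093
0.6 7.05 [ 0.0006 -0.0025  0.001 ] [ 0.8 -9.7  3.3] 0.0095
0.75 7.64 [ 0.0008 -0.0031  0.0018] [  0.3 -10.1   6. ] 0.0096
0.9 8.23 [ 0.0009 -0.0034  0.0033] [ -1.5 -10.3  12.1] 0.0096
8.6333 [ -2.4 -10.2  13.5]
```

View pics/scene4z.png

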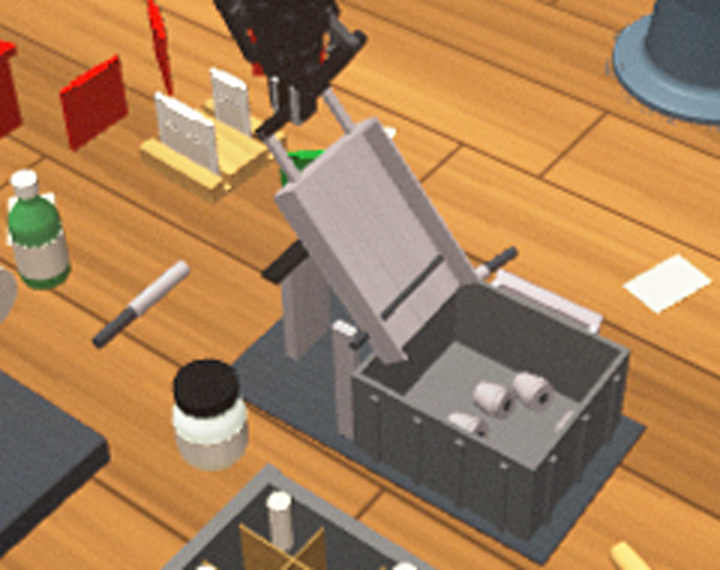

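The tray looks empty. Three collets are in the bin at (490,398), (531,390) and (467,425), and part of a fourth shows at (565,420). The top view should confirm that.

Run:
```python
from h import *
snap("5",("top",))
p=cv2.imread("pics/top5.png");cv2.imwrite("pics/top5z.png",cv2.resize(p[130:270,170:450],None,fx=2,fy=2,interpolation=cv2.INTER_CUBIC))
```

```text
(no output)
```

View pics/top5z.png

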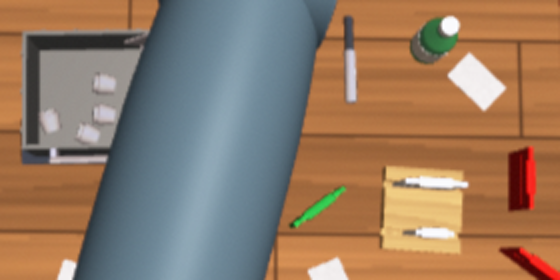

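View pics/wrist4.png

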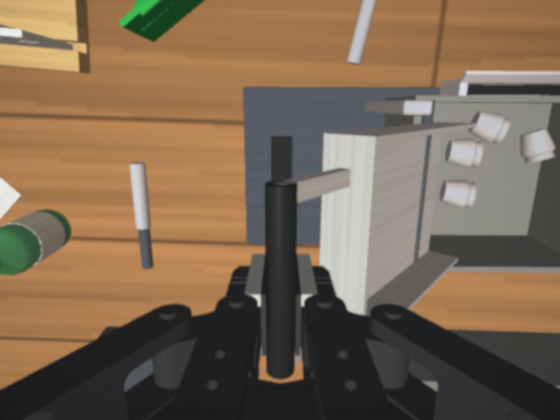

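All four collets are in the bin, and the top and wrist views agree. I'll lower the tray.

Run:
```python
from h import *
arc(.9,0,5,.07)
bot.grip(.030)
s=bot.observe();print(s["t"],s["ft_force"].round(1),s["eef_pos"].round(4),s["width"])
bot.line_to(B0+[0,0,.11],velocity=.15)
snap("6",("wrist","scene"))
p,d,P=load("wrist","6");x,y,z=[P[...,i] for i in range(3)]
m=(p.max(-1)<70)&(z>.11)&(z<.17)&(y<-.13)&(y>-.2)&(x>.5)&(x<.7)
Q=P[m];print(len(Q),Q.mean(0),np.percentile(Q[:,2],95),cv2.minAreaRect(Q[:,:2].astype(np.float32)))
p=cv2.imread("pics/scene6.png");cv2.imwrite("pics/scene6z.png",cv2.resize(p[130:320,160:400],None,fx=3,fy=3,interpolation=cv2.INTER_CUBIC))
print(bot.observe()["t"])
```

```text
0.72 9.29 [ 0.0007 -0.0031  0.0019] [-1.3 -9.6  7.7] 0.0097
0.54 9.9 [ 0.0005 -0.0022  0.001 ] [-0.2 -7.7  5.3] 0.0097
0.36 10.51 [ 0.0003 -0.0014  0.0004] [ 0.8 -7.1  3.2] 0.0096
0.18 11.12 [ 0.0002 -0.0008 -0.0001] [ 1.3 -5.6  1.8] 0.0095
0.0 11.72 [ 0.0002 -0.0003  0.0009] [-0.7 -4.6  6.4] 0.0097
12.0583 [ 0.8  0.1 -0.1] [ 0.5915 -0.1621  0.1233] 0.030210943521006377
1870 [ 0.5904013  -0.16406384  0.14255502] 0.1440721132035653 ((0.5921754837036133, -0.1640772670507431), (0.07949706166982651, 0.010827656835317612), 1.58633553981781)
13.0417
```

View pics/scene6z.png

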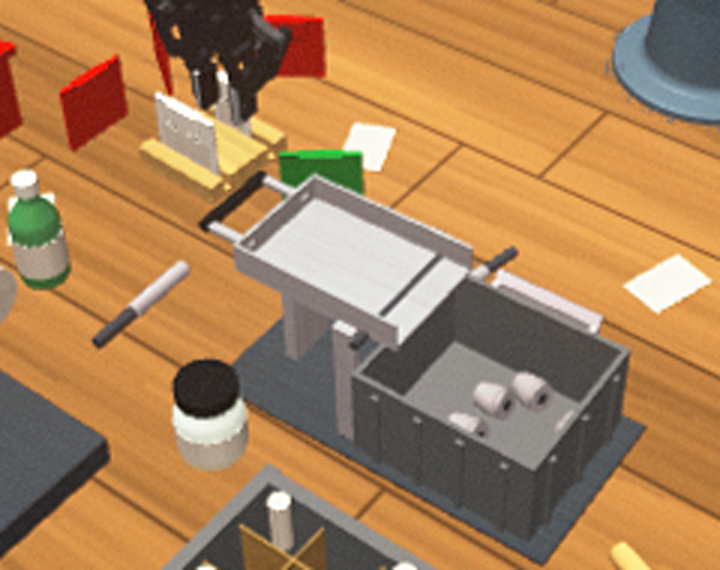

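The tray is back level (same bar height, 0.144 m) and empty. Next I'll look down at the pocket with the wrist camera, and then at the rack.

Run:
```python
from h import *
C=np.array([.592,-.163,0])+.178*YS  # hinge
print("hinge",C)
bot.reach(np.array([.505,.10,.215]),down(np.pi/2+PSI))
snap("7",("wrist",))
bot.reach(np.array([.473,-.326,.17]),down(np.pi/2-.055))
bot.sleep(.1)
snap("8",("wrist","top"))
print(bot.observe()["t"])
```

```text
hinge [0.58594917 0.01489713 0.        ]
16.625
```

View pics/wrist7.png

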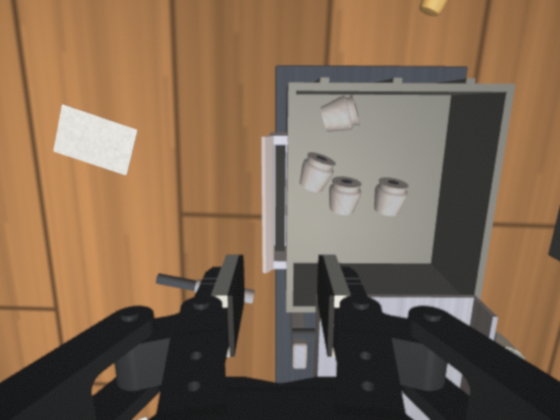

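View pics/wrist8.png

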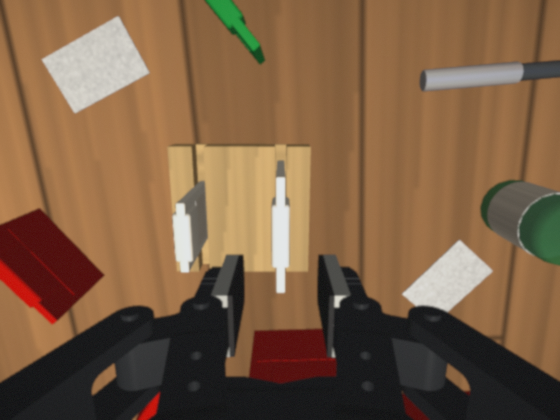

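Picture 7 shows the pocket gap at cols 275–287, between cheeks at rows 140 and 264. Picture 8 shows the wide holder at cols 275–286, with its rib at rows 197–268, well between the fingers. I'll work out both positions.

```bash
python3 - <<'E'
from h import *
p,d,P=load("wrist","8");p=p.astype(int);x,y,z=[P[...,i] for i in range(3)]
w=(p.min(-1)>130)&(p.max(-1)-p.min(-1)<40)&(x>.44)&(x<.51)&(y>-.4)&(y<-.26)
for n,m in(("plate",w&(z>.07)&(z<.1)),):
    Q=P[m];print(n,len(Q),Q.mean(0).round(4),np.percentile(Q[:,2],[5,50,95]).round(4),cv2.minAreaRect(Q[:,:2].astype(np.float32)),[round(float(v),4) for v in (Q[:,1].min(),Q[:,1].max())])
# rib: rows of wide thickness
for v in range(158,298,6):
    k=np.where(w[v]&(z[v]>.06))[0]
    if len(k):
        print(v,len(k),k.min(),k.max(),"x",x[v,k].min().round(4),x[v,k].max().round(4),"y",y[v,k].mean().round(4),"z",np.median(z[v,k]).round(4))
T=np.load("pics/wrist8.npz")["T"];print(T.round(4))
p,d,P=load("wrist","7");p=p.astype(int);x,y,z=[P[...,i] for i in range(3)]
T=np.load("pics/wrist7.npz")["T"];print(T.round(4))
for v in (100,120,132,138,142,146,150,180,200,230,245,255,260,264,268,272):
    print(v,"y",y[v,280].round(4),[(u,float(x[v,u].round(3)),int(z[v,u]*1000+.5),int(p[v,u].max())) for u in range(258,300,2)])
E
python3 -c "
import cv2;p=cv2.imread('pics/wrist7.png');cv2.imwrite('pics/w7z.png',cv2.resize(p[120:280,240:320],None,fx=3.7,fy=3.7,interpolation=cv2.INTER_NEAREST))"
```

```text
plate 1581 [ 0.4731 -0.3388  0.0824] [0.0813 0.0825 0.0836] ((0.4731399416923523, -0.3406766951084137), (0.07979043573141098, 0.011070587672293186), 86.58573913574219) [-0.3805, -0.3008]
182 10 276 285 x 0.4723 0.4779 y -0.3041 z 0.0824
188 10 276 285 x 0.4721 0.4777 y -0.3079 z 0.0823
194 9 276 284 x 0.4719 0.4769 y -0.3117 z 0.0825
200 11 275 285 x 0.4707 0.4773 y -0.316 z 0.0825
206 17 272 288 x 0.4689 0.4791 y -0.3196 z 0.0822
212 18 272 289 x 0.4687 0.4795 y -0.3235 z 0.0824
218 18 272 289 x 0.4684 0.4793 y -0.3275 z 0.0824
224 17 272 289 x 0.4682 0.4791 y -0.3314 z 0.0826
230 18 272 289 x 0.468 0.4789 y -0.3355 z 0.0827
236 17 272 288 x 0.4677 0.4781 y -0.3397 z 0.0824
242 17 272 288 x 0.4675 0.4779 y -0.3438 z 0.0825
248 17 272 288 x 0.4672 0.4777 y -0.3479 z 0.0825
254 17 272 288 x 0.467 0.4775 y -0.3522 z 0.0825
260 17 272 288 x 0.4667 0.4773 y -0.3564 z 0.0825
266 15 273 287 x 0.4671 0.4764 y -0.3607 z 0.0824
272 9 276 284 x 0.4688 0.4742 y -0.3651 z 0.0822
278 9 276 284 x 0.4686 0.474 y -0.3695 z 0.0823
284 9 276 284 x 0.4684 0.4738 y -0.3738 z 0.0826
290 9 276 284 x 0.468
[... 7558 characters left out ...]
(280, 0.507, 93, 188), (282, 0.508, 92, 188), (284, 0.51, 92, 184), (286, 0.511, 93, 164), (288, 0.513, 96, 168), (290, 0.514, 96, 168), (292, 0.516, 97, 150), (294, 0.521, 26, 76), (296, 0.523, 25, 62), (298, 0.525, 25, 63)]
272 y 0.0036 [(258, 0.486, 1, 165), (260, 0.488, 0, 164), (262, 0.49, 1, 177), (264, 0.495, 100, 198), (266, 0.497, 101, 184), (268, 0.496, 1, 170), (270, 0.498, 0, 158), (272, 0.5, 2, 152), (274, 0.502, 0, 136), (276, 0.504, 7, 86), (278, 0.506, 6, 96), (280, 0.508, 6, 95), (282, 0.51, 7, 96), (284, 0.512, 9, 91), (286, 0.512, 95, 122), (288, 0.513, 98, 164), (290, 0.515, 97, 167), (292, 0.516, 96, 148), (294, 0.521, 35, 76), (296, 0.523, 35, 60), (298, 0.525, 35, 61)]
```

View pics/w7z.png

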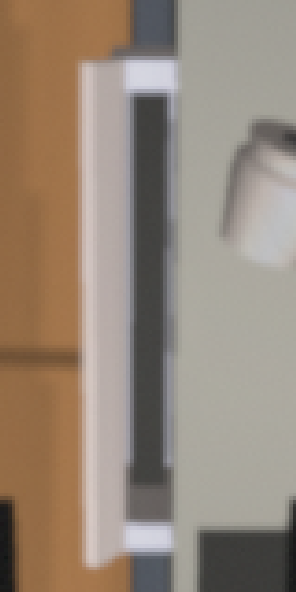

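Measured positions:
- **Rib:** centre (0.4731, −0.3407), yaw −0.0596.
- **Pocket:** mid (0.5052, 0.0960).

Next I'll grasp the rib and lift the holder out.

Run:
```python
from h import *
R=down(np.pi/2-.0596)
bot.line_to(np.array([.4731,-.3402,.12]),R,velocity=.15)
bot.line_to(np.array([.4731,-.3402,.051]),R,velocity=.08)
s=bot.observe();print(s["t"],s["eef_pos"].round(4),s["ft_force"].round(2))
bot.grip(0)
s=bot.observe();print(s["t"],s["eef_pos"].round(4),s["ft_force"].round(2),s["width"])
bot.line_to(np.array([.4731,-.3402,.10]),velocity=.06)
s=bot.observe();print(s["t"],s["eef_pos"].round(4),s["ft_force"].round(2),s["width"])
bot.line_to(np.array([.4731,-.3402,.25]),velocity=.15)
s=bot.observe();print(s["t"],s["eef_pos"].round(4),s["ft_force"].round(2),s["moment"].round(3),s["width"])
snap("9",("wrist","scene"))
```

```text
18.1333 [ 0.4735 -0.3406  0.0516] [ 0.29 -0.36 -0.15]
18.425 [ 0.4736 -0.3407  0.0518] [ 0.33 -0.78  4.4 ] 0.011119724976986801
19.3917 [ 0.4728 -0.3399  0.0996] [ 0.38  0.11 -0.24] 0.011230421995634909
20.5417 [ 0.4727 -0.3398  0.2489] [-0.17  0.19 -2.17] [ 0.038  0.045 -0.053] 0.011628606730705402
```

View pics/wrist9.png

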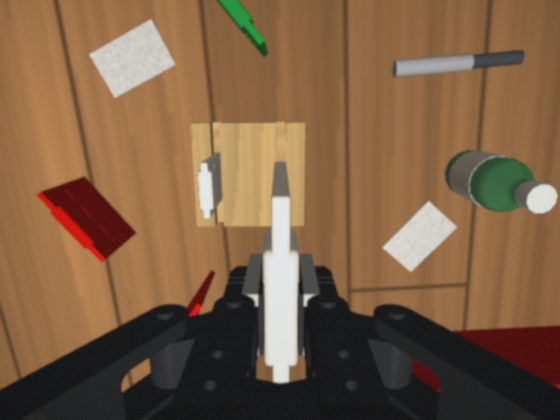

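View pics/scene9.png

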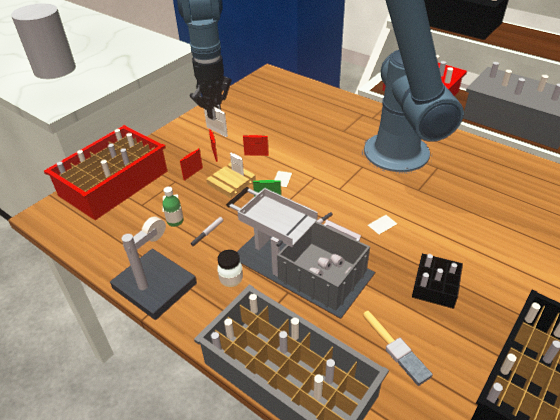

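The wide holder is held upright by its rib, and the narrow one is still in the rack at (207, 190). I'll measure where the holder sits in the hand.

Run:
```python
from h import *
c=bot.get_calibration("wrist")
def tl(tag):
    p,d,P=load("wrist",tag);T=np.load(f"pics/wrist{tag}.npz")["T"]
    return p.astype(int),(P-T[:3,3])@T[:3,:3]
p,Q=tl("9")
for v in list(range(190,385,12)):
    k=[u for u in range(255,310) if p[v,u].min()>120 and p[v,u].max()-p[v,u].min()<40 and -.05<Q[v,u,1]<.1]
    if k:
        q=Q[v,k];print(v,k[0],k[-1],"x",q[:,0].mean().round(4),"y",np.median(q[:,1]).round(4),"zmid",((q[:,2].min()+q[:,2].max())/2).round(4),"w",np.ptp(q[:,2]).round(4))
w=(p.min(-1)>120)&(np.ptp(p,-1)<40)&(abs(Q[...,2])<.02)&(abs(Q[...,0])<.07)&(Q[...,1]>-.06)&(Q[...,1]<-.02)
print("x range",Q[w][:,0].min(),Q[w][:,0].max(), "ymed",np.median(Q[w][:,1]))
# end edge of plate, visible down its height
for v in range(150,200,5):
    print(v,[(u,Q[v,u].round(3).tolist()) for u in range(272,292,4)])
```

```text
202 272 289 x -0.0381 y -0.0305 zmid 0.0004 w 0.0053
214 272 289 x -0.0343 y -0.0306 zmid 0.0004 w 0.0053
226 272 289 x -0.0303 y -0.0304 zmid 0.0004 w 0.0054
238 271 290 x -0.0259 y -0.0305 zmid 0.0004 w 0.0067
250 267 294 x -0.0222 y -0.0302 zmid 0.0004 w 0.0087
262 263 298 x -0.0181 y -0.0303 zmid 0.0004 w 0.0114
274 263 298 x -0.014 y -0.0306 zmid 0.0004 w 0.0115
286 265 297 x -0.0096 y -0.0306 zmid 0.0006 w 0.0106
298 255 309 x -0.0063 y -0.031 zmid 0.0007 w 0.0165
310 264 297 x -0.0008 y -0.0307 zmid 0.0004 w 0.0111
322 265 296 x 0.0038 y -0.0306 zmid 0.0004 w 0.0105
334 265 296 x 0.0084 y -0.0306 zmid 0.0004 w 0.0107
346 265 296 x 0.013 y -0.0307 zmid 0.0003 w 0.0107
358 265 297 x 0.018 y -0.0306 zmid 0.0006 w 0.0112
370 273 289 x 0.0228 y -0.0308 zmid 0.0005 w 0.0057
382 278 283 x 0.0276 y -0.0311 zmid 0.0004 w 0.0018
x range -0.04027010573002893 0.028108184423863595 ymed -0.030620406664637598
150 [(272, [-0.025, 0.227, -0.008]), (276, [-0.025, 0.225, -0.004]), (280, [-0.023, 0.242, -0.0]), (284, [-0.023, 0.243, 0.004]), (288, [-0.025, 0.227, 0.008])]
155 [(272, [-0.02, 0.226
[... 695 characters left out ...]
.0]), (284, [-0.04, 0.006, 0.002]), (288, [-0.0, 0.227, 0.008])]
180 [(272, [0.005, 0.226, -0.008]), (276, [-0.04, -0.006, -0.001]), (280, [-0.04, -0.005, 0.0]), (284, [-0.04, -0.005, 0.002]), (288, [0.005, 0.227, 0.008])]
185 [(272, [-0.039, -0.009, -0.003]), (276, [-0.04, -0.015, -0.001]), (280, [-0.04, -0.014, 0.0]), (284, [-0.04, -0.014, 0.002]), (288, [-0.04, -0.012, 0.003])]
190 [(272, [-0.04, -0.021, -0.002]), (276, [-0.04, -0.023, -0.001]), (280, [-0.04, -0.023, 0.0]), (284, [-0.04, -0.023, 0.002]), (288, [-0.04, -0.02, 0.003])]
195 [(272, [-0.04, -0.029, -0.002]), (276, [-0.04, -0.029, -0.001]), (280, [-0.04, -0.029, 0.0]), (284, [-0.04, -0.03, 0.001]), (288, [-0.04, -0.03, 0.003])]
```

The holder is vertical and centred in the hand to within 0.4 mm. I'll move over the pocket, bring the foot just above the mouth, and look.

Run:
```python
from h import *
R=down(np.pi/2+PSI)
bot.reach(np.array([.5045,.0957,.25]),R)
bot.line_to(np.array([.5045,.0957,.155]),R,velocity=.12)
bot.sleep(.2)
s=bot.observe();print(s["t"],s["eef_pos"].round(4),s["ft_force"].round(2),s["moment"].round(3),s["width"])
snap("10",("wrist","scene","top"))
p=cv2.imread("pics/scene10.png");cv2.imwrite("pics/scene10z.png",cv2.resize(p[150:310,240:400],None,fx=3.7,fy=3.7,interpolation=cv2.INTER_CUBIC))
p,d,P=load("wrist","10");p=p.astype(int);T=np.load("pics/wrist10.npz")["T"];Q=(P-T[:3,3])@T[:3,:3]
for v in range(90,250,10):
    print(v,[(u,int(Q[v,u,0]*1e4),int(Q[v,u,1]*1e3),int(Q[v,u,2]*1e4)) for u in range(252,300,4)])
```

```text
23.3917 [0.5052 0.0958 0.1559] [-0.94 -0.02 -0.06] [-0.014  0.009 -0.055] 0.011042849094181389
90 [(252, -783, 155, -213), (256, -783, 155, -182), (260, -782, 154, -152), (264, -782, 154, -121), (268, -783, 155, -92), (272, -783, 155, -61), (276, -780, 150, -30), (280, -780, 148, 0), (284, -780, 148, 28), (288, -765, 109, 51), (292, -746, 59, 62), (296, -745, 58, 82)]
100 [(252, -710, 156, -215), (256, -710, 155, -183), (260, -710, 154, -153), (264, -710, 155, -122), (268, -710, 155, -92), (272, -710, 155, -61), (276, -709, 149, -30), (280, -709, 150, 0), (284, -709, 150, 29), (288, -703, 107, 50), (292, -696, 59, 62), (296, -696, 60, 83)]
110 [(252, -636, 155, -215), (256, -636, 155, -185), (260, -636, 155, -154), (264, -636, 156, -124), (268, -636, 155, -93), (272, -636, 155, -62), (276, -637, 149, -31), (280, -637, 148, 0), (284, -637, 148, 29), (288, -641, 103, 50), (292, -646, 59, 62), (296, -646, 59, 83)]
120 [(252, -562, 154, -216), (256, -561, 155, -186), (260, -562, 154, -155), (264, -562, 154, -124), (268, -561, 155, -93), (272, -562, 154, -62), (276, -564, 149, -31), (280,
[... 2627 characters left out ...]
, 59, -67), (272, -321, -30, -23), (276, -323, -30, -10), (280, -324, -30, 1), (284, -328, -32, 14), (288, -318, -29, 27), (292, -48, 59, 67), (296, -48, 59, 90)]
230 [(252, 332, 154, -235), (256, 330, 154, -201), (260, -2, 55, -111), (264, 2, 56, -89), (268, -217, -8, -43), (272, -288, -30, -23), (276, -289, -30, -10), (280, -288, -29, 1), (284, -292, -31, 14), (288, -291, -31, 26), (292, -222, -10, 46), (296, 10, 58, 90)]
240 [(252, 422, 155, -237), (256, 425, 156, -204), (260, 53, 54, -111), (264, -205, -16, -55), (268, -220, -20, -39), (272, -254, -29, -23), (276, -254, -30, -11), (280, -254, -30, 1), (284, -255, -30, 14), (288, -258, -31, 27), (292, -220, -20, 43), (296, -216, -19, 57)]
```

View pics/wrist10.png

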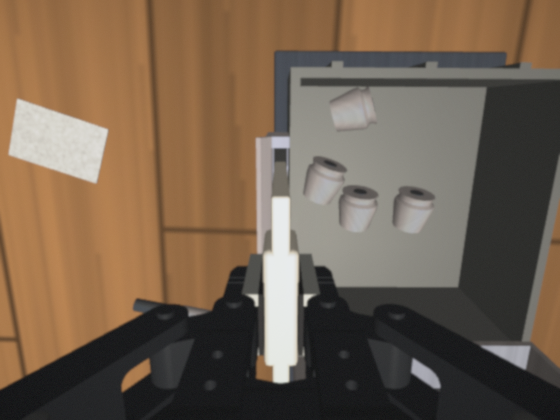

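View pics/scene10z.png

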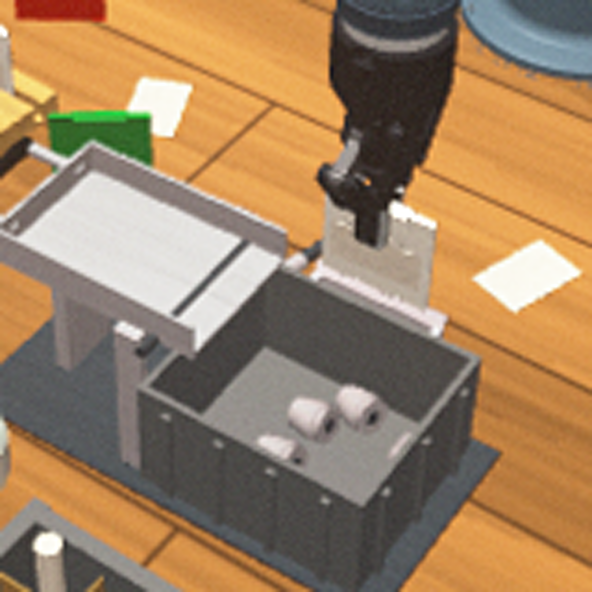

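The wrist view has the plate centred in the gap: lip at −5.0 mm, bin face at about +5 mm, plate mid at +0.2 mm in tool z, with 4–5 mm at the end cheek. I'll insert it now.

Run:
```python
from h import *
for z,v in((.142,.05),(.132,.04),(.124,.04),(.119,.03),(.115,.03)):
    bot.line_to(np.array([.5045,.0957,z]),velocity=v)
    s=bot.observe();print(z,round(s["t"],2),s["eef_pos"].round(4),s["ft_force"].round(2),s["moment"].round(3),round(s["width"],4))
    if np.linalg.norm(s["ft_force"])>20: break
```

```text
0.142 23.95 [0.5039 0.0957 0.1413] [ 0.34 -0.13 -0.81] [ 0.021  0.033 -0.021] 0.0113
0.132 24.35 [0.5041 0.0957 0.1316] [ 0.13 -0.02 -0.44] [0.061 0.071 0.032] 0.0113
0.124 24.7 [0.5041 0.0957 0.1236] [ 0.09 -0.32 -0.87] [-0.014 -0.021 -0.007] 0.0111
0.119 25.02 [0.505  0.0958 0.1196] [-0.77  0.33  4.26] [ 0.005  0.138 -0.013] 0.0112
0.115 25.3 [0.5051 0.0957 0.1158] [-0.91  0.13  7.86] [0.021 0.253 0.015] 0.0114
```

The forces match the spring: contact at about z 0.1217, about 6 mm down now. I'll keep pressing to the stop.

Run:
```python
from h import *
for z,v in((.1125,.02),(.1105,.02),(.1085,.02)):
    bot.line_to(np.array([.5045,.0957,z]),velocity=v);bot.sleep(.15)
    s=bot.observe();print(z,round(s["t"],2),s["eef_pos"].round(4),s["ft_force"].round(2),s["moment"].round(3),round(s["width"],4))
    if np.linalg.norm(s["ft_force"])>25: break
snap("11",("wrist","scene","top"))
p,d,P=load("wrist","11");p=p.astype(int);T=np.load("pics/wrist11.npz")["T"];Q=(P-T[:3,3])@T[:3,:3]
for v in (205,225,245,340): print(v,[(u,Q[v,u].round(4).tolist(),P[v,u,2].round(4)) for u in (274,280,286)])
p=cv2.imread("pics/scene11.png");cv2.imwrite("pics/scene11z.png",cv2.resize(p[150:310,240:400],None,fx=3.7,fy=3.7,interpolation=cv2.INTER_CUBIC))
```

```text
0.1125 25.73 [0.5052 0.0958 0.1138] [-1.54 -0.41  9.98] [-0.029  0.489  0.001] 0.0112
0.1105 26.12 [0.5054 0.0958 0.1137] [-6.31  0.05 22.64] [-0.085  1.603  0.015] 0.0114
0.1085 26.52 [0.5057 0.0958 0.1136] [-10.65  -1.    36.01] [-0.222  2.608  0.022] 0.0113
205 [(274, [-0.0374, -0.0313, -0.0017], np.float64(0.1449)), (280, [-0.0372, -0.0308, 0.0002], np.float64(0.1444)), (286, [-0.0372, -0.0309, 0.002], np.float64(0.1445))]
225 [(274, [-0.0307, -0.0308, -0.0017], np.float64(0.1444)), (280, [-0.0305, -0.03, 0.0002], np.float64(0.1435)), (286, [-0.0306, -0.0305, 0.0021], np.float64(0.1441))]
245 [(274, [-0.0238, -0.0301, -0.0017], np.float64(0.1437)), (280, [-0.0241, -0.0309, 0.0002], np.float64(0.1445)), (286, [-0.0239, -0.0305, 0.0021], np.float64(0.1441))]
340 [(274, [0.0101, -0.0316, -0.0019], np.float64(0.1452)), (280, [0.0106, -0.0309, 0.0002], np.float64(0.1444)), (286, [0.01, -0.0317, 0.0022], np.float64(0.1453))]
```

View pics/scene11z.png

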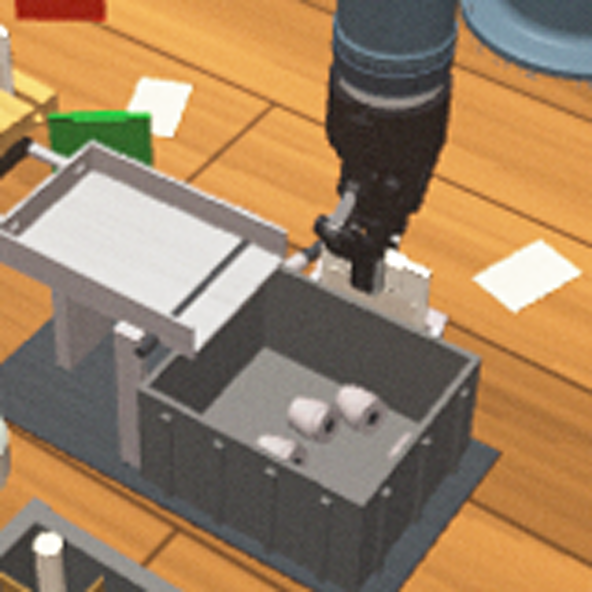

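View pics/wrist11.png

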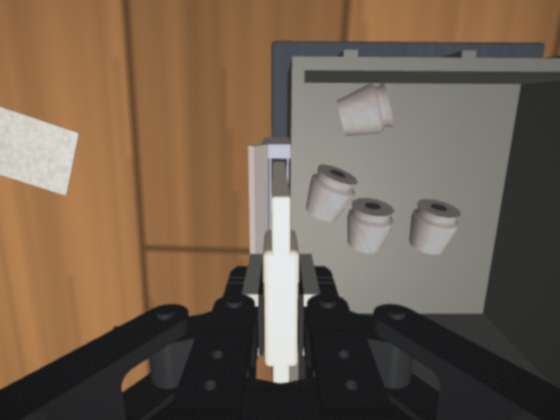

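Home is confirmed. Below z 0.1137 the force climbs steeply (10 → 36 N), and the holder's top is at 144.4 mm against 144 mm expected. I'll ease off to about 20 N, still well above the 9 N spring force, and then do a final check.

Run:
```python
from h import *
bot.line_to(np.array([.5043,.0957,.1108]),velocity=.02);bot.sleep(.4)
s=bot.observe();print(round(s["t"],2),s["eef_pos"].round(4),s["ft_force"].round(2),s["moment"].round(3),round(s["width"],4))
snap("12",("wrist","scene","top"))
p,d,P=load("wrist","12")
print([P[v,280].round(4).tolist() for v in (215,235,340)])
p=cv2.imread("pics/top12.png");cv2.imwrite("pics/top12z.png",cv2.resize(p[100:310,90:450],None,fx=2,fy=2,interpolation=cv2.INTER_CUBIC))
p,d,P=load("scene","12")
# tray bar / floor height now vs start
d0=np.load("pics/scene0d.npy");p0=np.load("pics/scene0p.npy");P0=cloud("scene",d0)
for n,q,Q in(("start",p0,P0),("now",p,P)):
    x,y,z=[Q[...,i] for i in range(3)]
    m=(q.max(-1)<60)&(z>.11)&(z<.17)&(y<-.13)&(y>-.2)&(x>.5)&(x<.7);print(n,m.sum(),Q[m].mean(0).round(4))
```

```text
27.34 [0.5053 0.0958 0.1137] [-5.52  0.2  19.22] [-0.075  1.252  0.008] 0.011
[[0.5043, 0.1298, 0.1446], [0.5045, 0.1231, 0.1443], [0.5058, 0.0849, 0.1441]]
start 77 [ 0.592  -0.1621  0.1417]
now 79 [ 0.5933 -0.1622  0.1417]
```

View pics/top12z.png

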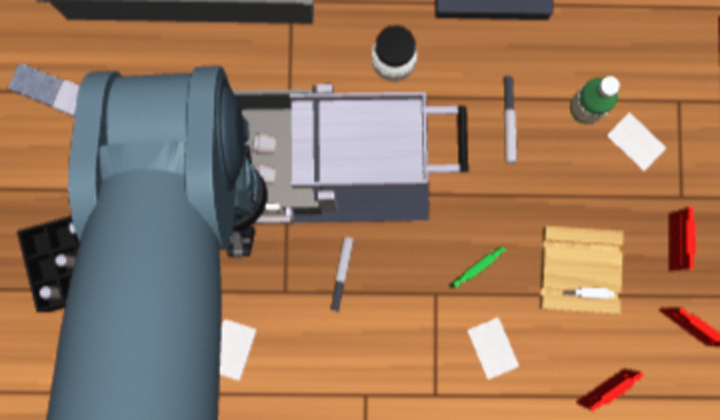

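View pics/scene12.png

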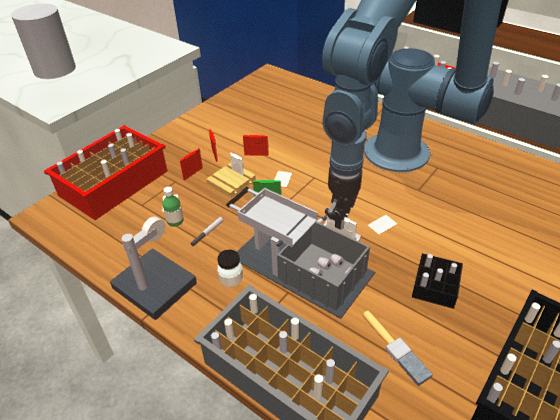

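The tray is level and empty and the bar is at its starting height. The holder is held home at 19 N, and everything else is in place, so I'm handing in.

```bash
python3 -c "
from plant import bot
bot.job_done()"
```

```text
the job is handed in; nothing more can be done
```

The job is done and handed in at about 27.5 s of the 61 s allowed.

- **Tray:** I pinched the bar and lifted the tray to about 0.9 rad. All four collets slid into the bin (counted in the wrist and top views). I lowered the tray and let go of the bar; it is level and empty, with the bar at its starting height (0.1417 m before and after).
- **Wide holder:** I took it from the rack's far slot and pushed it into the pocket. The seat hit its stop at tool height 0.1137 m, where the force climbed steeply to a 36 N peak. I eased off to 19 N, still above the spring's 9 N, and kept gripping. Its top edge measured 144.1–144.6 mm above the table against 144 mm expected, so it is home and has not slipped in the grip.
- **Rest of the scene:** the narrow holder, reamers, jar, oil bottle and look-alikes look unmoved in the last top and scene pictures. In the top view the arm hides part of the brush and tote, but both look unmoved in the scene view.
- **Small disagreements:** the cameras differed by up to 3 mm on the bar's position. There was also a sideways load of about 10 N at full tilt and 5.5 N while holding the label home. Nothing failed.

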